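# Fit the sensor clip to the slide warmer

## Task

Lift the blue cover off the parking base and stand it upright on the bench clear of the base. Squeeze the orange sensor clip open, take it off its fin and let it close on the top edge of the slide warmer's leaning plate, centred on the yellow mark, square to the edge and pushed well down so that nearly the whole of its jaw pads grips the plate. Then put the cover back over the base, fully down, without shifting the flask, the dish or the two black eyepiece caps.

Things in the scene. Friction and masses are not known exactly. Their poses are not given: they have to be found in the camera images.
- base: Fixed black parking base. Origin: centre of its underside, z up. Flange 100 (x) x 156 (y) x 6 high; on it a grey plinth 66 x 122, top 20 above the bench; on that the fin. The cover stands on the flange around the plinth (6 play each side), hiding fin and clip. Base left of the robot and warmer right, or the reverse; places and yaw vary.
- fin_top (a point): Middle of the top edge of the base's upright aluminium fin, 56 above the bench; axes as the base's. Fin 5 thick (x), 110 long (y), 36 high. The clip starts on it: pivot 13 above this edge, z up, x and y along the base's, up to 30 off the middle along y.
- cover: Loose opaque blue cover, 0.18 to 0.29 kg, open below, 84 (x) x 140 (y) x 115 high outside, walls 3. Origin: centre of its lower rim, z up. On top a black bar handle 16 wide (x), 60 long (y), from 115 to 145 above the origin. Properly on, its origin is 6 above the base's and its x, y lie along the base's (a half turn is as good).
- clip: Loose orange sprung clip like a big clothes peg, 55 g, a white pod between its handles. Origin: on the pivot (barrel 12 dia, 30 long in y). z from jaws to handles, y along the pivot, x across the jaws; both sides alike. Jaw pads 24 wide (y), 18 to 36 below the pivot. Squeezed, the mouth is 19 wide at the tips, 12 at the pads' inner end. An edge can come no closer to the pivot than 6.
- clip_grip (a point): Middle between the clip's two handles, 27 above the pivot along the clip's z, axes as the clip's; grip here across x. Handles: plates 24 wide (y), 10 to 42 above the pivot. At rest on a fin they splay 0.2 rad each, 42 over the outside at the top; fully squeezed they are parallel, 26 over the outside. That takes 11 N on each handle; grip with 20 to 30 N.
- clip_a (a joint): Opening of each of the clip's two jaws (they move alike), rad: 0 when gripping 5 mm as on the fin or plate, 0.2 fully squeezed, -0.07 empty and shut.
- warmer: Fixed white slide warmer in varying place and yaw: housing 130 (x) x 180 (y) x 40 high, origin at the centre of its underside, z up. Its dark plate, 5 thick, 180 wide (y), 130 long, rises from the housing's top and leans 35 degrees from vertical to the warmer's -x, over towards the robot. Thin slides lie on its lower part; two struts hold it from below; the top 30 is bare.
- mark (a point): Middle of the yellow mark (36 wide) on the plate's top edge, mid-thickness, 30 from the plate's middle to the warmer's +y, 146 above the bench. Axes: z up along the leaning plate, y along the edge, x square to the plate (slide side). A well placed clip has z along this z, y along the edge (either way round), its pivot 8 to 16 above here along z (it may ride up 4 on closing).
- flask: Bystander: loose clear culture flask, lying, 75 x 50 x 26, with a red cap; origin under its middle.
- dish: Bystander: loose clear dish, 64 dia, 20 high; origin under its middle.
- eye_cap1: Bystander: loose black eyepiece cap, 46 dia, 36 high; origin under its middle.
- eye_cap2: Bystander: as eye_cap1.
There are look-alikes about, which are no part of the job. Several things have the shape of the cover; the one meant has the colours described above.

How it is judged:
By the outcome, as a careful person would: the job done as asked, in the order asked, and still so for the second after the job is handed in, with the robot touching nothing.
It also fails if it takes over 66 s, if anything falls off the work surface, if the arm or the gripper's body presses on something with over 40 N, if the wrist force passes 120 N, or if a joint passes its speed limit or range.

## Robot

A 7-joint arm with a two-finger parallel gripper is mounted at the origin on the work surface. World frame = base frame: x ahead of the robot, y to its left, z up, the work surface at z = 0. Lengths are in m, angles in rad, forces in N, time in s.
With the tool pointing down it reaches from about 0.4 to 0.85 m from the base axis. Payload 10.4 kg.
Tool frame: the origin (TCP) lies between the finger pads; the fingertips stand 8 mm ahead of it and the grasp point (between the pads) lies 11 mm behind it (arm.tip_reach is the distance from the TCP to the fingertips, in m); z points along the fingers, y is the direction in which the jaws open and shut (so a half turn about z gives the same grasp; the last joint's range is limited). The gripper opens to 87 mm and grips with 3 to 60 N. Pads are 19 mm wide; open, the fingers measure 117 mm over their backs; the gripper's body (75 mm by 190 mm) begins 51 mm behind the grasp point.
Start: joints at [-1.348, 0.332, -0.065, 1.46, 0.022, 1.35, -0.088], TCP at [0.152, 0.606, 0.231] pointing down, gripper open.
Joint ranges: [-2.6, 2.6], [-0.5, 2.12], [-1.47, 1.34], [0.16, 2.42], [-1.27, 4.41], [0.06, 2.06], [-2.6, 2.6]. Speed limits (rad/s): [2.22, 2.22, 2.79, 2.79, 3.14, 3.14, 3.14].

## Interface

Orientations are given as a unit quaternion [w, x, y, z].
In Python, from cell import arm, viewer, ticket, find_in, regions_of, place_of gives the robot as it stands. The module is installed in compiled form; this text tells all that it offers.
- The arm moves only by the shell command python3 -m handwheel 'ROWS' [OPENING] [FORCE]. ROWS is JSON, a list of rows, each a list of 2 entries, a list of its own where there are three numbers: the shift along the tool's x, y, z in cm, then the turn about the tool's z in degrees. In form: [[[x, y, z], turn], ...]. A call has 1 to 20 rows; each row shifts and turns the commanded pose from where the row before left it, along the tool's axes as they then stand; what a row does not reach is not made up. A row lasts 1/12 s, in which the tool goes at most 41.7 mm and 7.16 degrees, less where a joint would pass 70% of its speed; a pose out of reach is approached as far as the arm can. A call is refused whole if a number of a shift passes 4.17 or a number of a turn 7.16, either way. A call with a gripper value outside its range is refused whole. OPENING is the gripper command: -1 is shut, 1 is fully open, values between are in proportion, set as the call begins (- or left out, the last holds). The fingers move at their own pace and stop on an object; FORCE is the grip in N (left out, the last holds). Time passes only in rows, so rows that do not move let the fingers close. It gives the time, the measured TCP pose, the force and the opening at its end, in the units of the state.
- arm.sense(): the state, without advancing time (a new reading comes with each control period).
- viewer.capture(name): name is "scene" or "side" or "wrist"; returns a dict with "pixels" (400x640x3 uint8, red, green, blue), "fx", "fy", "cx", "cy" (pixels), "R" (3x3) and "t" (3): a world point X has camera coordinates R X + t. Camera axes: x right, y down, z forward; pixel columns grow to the right and rows downward; lengths in m; the calibration is good to about 2 mm. A picture is of the moment at which its call begins. There is no depth.
- ticket.job_done(): hands the job in, once; it reports no verdict.
Trained networks look in a picture, given as the dict that the camera call returned (one of the last four; its "shot" number tells which), for a name from the list of things; names that differ only in an ending like _2 or _b are one class to them, and where a whole thing is asked for, a point or a joint stands for the part that bears it (a point fixed in the world has none). Each returns a list of dicts, best first, with "conf" (0 to 1); they miss things now and then, are a little off and sometimes report something else, mostly with a low value. They report only what shows in the picture. A call takes as long as a camera call. They do not tell look-alikes from the thing itself.
- find_in(picture, target): "position" ([column, row] as shares, 0 to 1, of the picture: columns of its width, rows of its height, amid what is visible of it).
- regions_of(picture, target): "region" (400x640 bool, what is visible of it) and "position" ([column, row] as shares, 0 to 1, of the picture: columns of its width, rows of its height, amid what is visible of it).
- place_of(picture, target): "position" ([column, row] as shares, 0 to 1, of the picture: columns of its width, rows of its height: a listed point, or the origin of a listed thing).
The state is a dict: "t": time; "joint_pos": joint angles; "qd": joint speeds; "joint_efforts": joint torques, N m; "ee_pos": TCP position; "orientation": TCP orientation; "wrist_force": force on the tool from outside, world axes, zero at the start; "torque": the same for the moment, N m; "opening": finger opening in m.
Only numpy, scipy, OpenCV 4.12 (cv2) and the standard library are available. Lean on these libraries where they do the work, as an engineer would, in place of code of your own. Each camera call takes 0.05 s, during which the arm holds its last target. There are 200 camera calls.

## Working session

There is one attempt and no reset: what is moved stays moved. The work goes in short steps, Python scripts to look and compute and a shell command to move; the robot and the scene stay as the last step left them, time stands still between calls to the robot, and variables do not carry over. Pictures are saved under pics/ and viewed, about 8 in all and at most 12, crops included, and the job is handed in when it is done.

```bash
mkdir -p pics
python3 - <<'E'
from cell import arm, viewer, find_in, place_of
import cv2, numpy as np
s=arm.sense(); print({k:np.round(v,3).tolist() for k,v in s.items()})
ims=[]
for n in ("scene","side"):
    p=viewer.capture(n)
    C=-np.array(p["R"]).T@p["t"]; print(n,p["fx"],p["cx"],p["cy"],np.round(C,3),np.round(p["R"],3).tolist())
    for t in ("base","cover","clip","warmer","mark","flask","dish","eye_cap1"):
        r=place_of(p,t); print(t,[(np.round(np.array(d["position"])*[640,400],1).tolist(),round(d["conf"],2)) for d in r[:5]])
    cv2.imwrite(f"pics/{n}0.png",p["pixels"][:,:,::-1])
E
```

```text
{'t': 0.0, 'joint_pos': [-1.348, 0.333, -0.065, 1.461, 0.022, 1.35, -0.089], 'qd': [-0.0, -0.001, 0.001, 0.0, 0.001, -0.002, -0.002], 'joint_efforts': [-0.001, -62.328, 0.024, -38.988, -0.061, 0.04, 0.0], 'ee_pos': [0.152, 0.606, 0.23], 'orientation': [-0.0, 0.123, 0.992, -0.001], 'wrist_force': [-0.538, -0.267, 0.556], 'torque': [0.003, -0.043, 0.034], 'opening': 0.087}
scene 375.60213404170634 316.4724513196463 194.04078316812053 [1.138 0.214 0.698] [[-0.319, 0.948, -0.012], [0.679, 0.22, -0.7], [-0.661, -0.232, -0.714]]
base [([222.7, 208.6], 0.56), ([266.3, 263.6], 0.4)]
cover [([189.6, 266.4], 0.93), ([226.1, 203.1], 0.7)]
clip []
warmer [([415.5, 228.0], 0.9)]
mark []
flask [([267.2, 260.8], 0.57)]
dish [([319.3, 266.0], 0.63), ([264.5, 262.1], 0.24)]
eye_cap1 [([300.2, 166.1], 0.82), ([362.8, 181.2], 0.72)]
side 433.47969335508236 329.1364725052469 202.49176359022712 [0.483 0.787 0.78 ] [[-0.993, -0.117, -0.015], [-0.063, 0.635, -0.77], [0.099, -0.763, -0.638]]
base [([331.5, 184.3], 0.47)]
cover [([270.4, 185.1], 0.87), ([329.1, 183.4], 0.85)]
clip []
warmer [([347.5, 323.1], 0.94)]
mark [([372.0, 287.0], 0.67)]
flask [([278.0, 224.5], 0.7)]
dish [([278.3, 256.4], 0.86)]
eye_cap1 [([406.1, 274.1], 0.63), ([406.3, 219.3], 0.54)]
```

View pics/scene0.png

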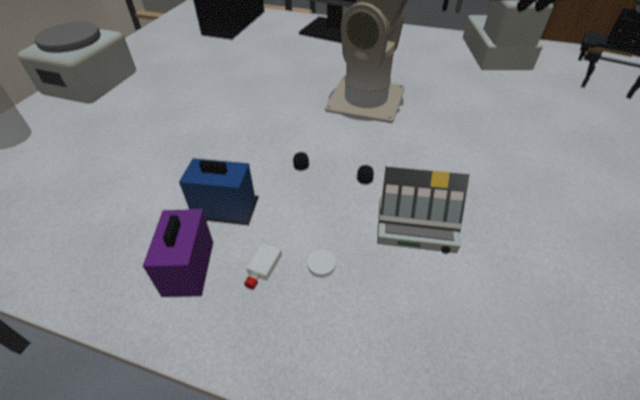

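View pics/side0.png

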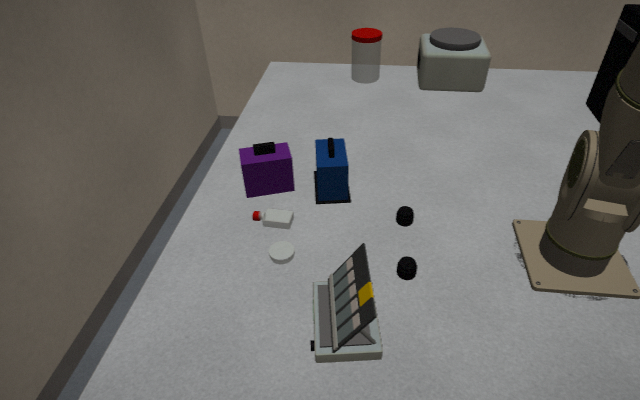

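The blue cover is the one at scene (220,190) and side (331,170), standing on a black flange. The purple one at scene (180,252) and side (266,170) has the same shape but the wrong colour. The yellow mark is at scene (440,180) and side (366,293).

```bash
cat > h.py <<'E'
import numpy as np, cv2
from scipy.optimize import minimize, least_squares
from scipy.spatial.transform import Rotation as Rn
def proj(p,X):
    c=np.atleast_2d(X)@np.array(p["R"]).T+p["t"]
    return c[:,:2]/c[:,2:]*[p["fx"],p["fy"]]+[p["cx"],p["cy"]]
def plane(p,uv,z=0):
    C=-np.array(p["R"]).T@p["t"]; d=np.array(p["R"]).T@[(uv[0]-p["cx"])/p["fx"],(uv[1]-p["cy"])/p["fy"],1]
    return C+d*(z-C[2])/d[2]
def tri(ps,uvs):
    f=lambda X:np.concatenate([proj(p,X)[0]-u for p,u in zip(ps,uvs)])
    r=least_squares(f,[.6,0,.1]); return r.x, np.abs(r.fun).max()
def mask(p,lo,hi):
    return cv2.inRange(cv2.cvtColor(p["pixels"],cv2.COLOR_RGB2HSV),np.array(lo),np.array(hi))
def box(x,y,yaw,z,sx,sy,h):
    P=np.array([[a*sx/2,b*sy/2,c*h] for a in(-1,1) for b in(-1,1) for c in(0,1)])
    return P@Rn.from_euler('z',yaw).as_matrix().T+[x,y,z]
def fitbox(ps,ms,x0,z,sx,sy,h,yaws):
    def cost(q):
        s=0
        for p,m in zip(ps,ms):
            hull=cv2.convexHull(proj(p,box(*q,z,sx,sy,h)).astype(np.float32))
            im=np.zeros((1600,2560),np.uint8) ; cv2.fillConvexPoly(im,np.int32(np.round(hull*4+1.5)),255)
            im=cv2.resize(im,(640,400),interpolation=cv2.INTER_AREA)
            s+=np.abs(im.astype(float)-m).sum()/m.sum()
        return s
    best=None
    for yw in yaws:
        r=minimize(cost,[*x0,yw],method='Nelder-Mead',options=dict(initial_simplex=[[x0[0],x0[1],yw],[x0[0]+.02,x0[1],yw],[x0[0],x0[1]+.02,yw],[x0[0],x0[1],yw+.3]],xatol=1e-4,fatol=1e-4))
        if best is None or r.fun<best.fun: best=r
    return best.x,best.fun
BLUE=((105,120,25),(122,255,255)); YEL=((20,150,80),(32,255,255)); ORG=((5,150,80),(18,255,255))
def big(m):
    n,l,s,c=cv2.connectedComponentsWithStats(m); i=1+np.argmax(s[1:,4]); return (l==i).astype(np.uint8)*255,c[i],s[i]
E
python3 - <<'E'
from h import *
from cell import viewer
ps=[viewer.capture(n) for n in("scene","side")]
ms=[big(cv2.morphologyEx(mask(p,*BLUE),cv2.MORPH_CLOSE,np.ones((3,3))))for p in ps]
hulls=[cv2.fillConvexPoly(np.zeros((400,640),np.uint8),cv2.convexHull(cv2.findNonZero(m[0])),255) for m in ms]
print([m[2].tolist() for m in ms])
x0=plane(ps[1],(331,184))[:2]
print("cover",x0,fitbox(ps,hulls,x0,.006,.084,.140,.115,np.arange(0,3.1,.5)))
ys=[big(mask(p,*YEL)) for p in ps]; print([ (y[1],y[2]) for y in ys])
print("mark~",tri(ps,[y[1] for y in ys]))
a=tri(ps,[(385,168),(363,245)]);b=tri(ps,[(469,175),(379,318)]);print("corners",a,b)
for n,uvs in dict(flask=[(267,262),(278,219)],dish=[(321,264),(282,254)],cap1=[(301,166),(405,222)],cap2=[(365,180),(407,274)],purple=[(178,275),(268,190)]).items(): print(n,*[np.round(plane(p,u)[:2],3) for p,u in zip(ps,uvs)])
# purple hull corners
E
```

```text
[[180, 159, 76, 60, 3109], [316, 139, 33, 62, 1769]]
cover [ 0.60850292 -0.23280345] (array([ 0.60663119, -0.21971837,  3.29883422]), np.float64(0.11784262814040651))
[(array([439.24311927, 179.35321101]), array([431, 172,  17,  16, 218], dtype=int32)), (array([364.92703863, 293.12875536]), array([358, 282,  15,  24, 233], dtype=int32))]
mark~ (array([0.48678355, 0.26978156, 0.13224613]), np.float64(0.8235438901045029))
corners (array([0.49687054, 0.15160945, 0.14036124]), np.float64(0.3188375499808842)) (array([0.45987808, 0.3282709 , 0.13977402]), np.float64(1.3922981328658466))
flask [ 0.725 -0.05 ] [ 0.733 -0.064]
dish [0.693 0.066] [0.697 0.063]
cap1 [ 0.4   -0.089] [ 0.393 -0.086]
cap2 [0.401 0.095] [0.392 0.096]
purple [ 0.816 -0.219] [ 0.789 -0.186]
```

Plan: the moves can't tilt the tool, so I'll let the clip shut on the plate upright and shallow. Then I'll lean it with a finger, re-grip it across its y and push it down along the plate. First I go above the cover.

```bash
python3 -m handwheel '[[[0,0,-0.7],6.7],[[0,0,-0.7],6.7],[[0,0,-0.7],6.7],[[0,0,-0.7],6.7],[[0,0,-0.7],6.7],[[0,0,-0.7],6.7],[[0,0,-0.7],6.7],[[0,0,-0.7],6.7],[[0,0,-0.7],6.7],[[0,0,-0.7],6.7]]' 1 30
python3 -m handwheel '[[[-3.7,1.33,0],0],[[-3.7,1.33,0],0],[[-3.7,1.33,0],0],[[-3.7,1.33,0],0],[[-3.7,1.33,0],0],[[-3.7,1.33,0],0],[[-3.7,1.33,0],0],[[-3.7,1.33,0],0],[[-3.7,1.33,0],0],[[-3.7,1.33,0],0],[[-3.7,1.33,0],0],[[-3.7,1.33,0],0],[[-3.7,1.33,0],0],[[-3.7,1.33,0],0],[[-3.7,1.33,0],0],[[-3.7,1.33,0],0],[[-3.7,1.33,0],0],[[-3.7,1.33,0],0],[[-3.7,1.33,0],0],[[-3.7,1.33,0],0]]'
```

```text
t: 1.83
ee_pos: [0.152, 0.6062, 0.3009]
orientation: [-0.0, 0.652, 0.758, 0.0]
wrist_force: [-0.8, -0.1, 0.6]
opening: 0.0872
t: 3.5
ee_pos: [0.5303, -0.0854, 0.3013]
orientation: [0.001, 0.65, 0.76, 0.001]
wrist_force: [1.2, 0.2, -0.1]
opening: 0.0869
```

```bash
cat >> h.py <<'E'
def rel(s,X,yaw_y=None):
    "world target of TCP -> tool shift cm, turn deg so tool y azimuth = yaw_y (mod pi)"
    R=Rn.from_quat(np.roll(s["orientation"],-1)).as_matrix()
    out=[np.round(R.T@(np.array(X)-s["ee_pos"])*100,2).tolist()]
    az=np.degrees(np.arctan2(R[1,1],R[0,1])); out.append(("az_y",round(az,1),"tilt",round(np.degrees(np.arccos(-R[2,2])),2)))
    if yaw_y is not None: out.append(("turn",round(-((np.degrees(yaw_y)-az+90)%180-90),1)))
    return out
E
python3 - <<'E'
from h import *
from cell import viewer,arm
s=arm.sense(); print(s["t"],s["ee_pos"],rel(s,[.607,-.22,.22],.157))
p=viewer.capture("wrist"); cv2.imwrite("pics/w1.png",p["pixels"][:,:,::-1])
print(np.round(-np.array(p["R"]).T@p["t"],3),np.round(p["R"],3).tolist(),p["fx"])
E
```

```text
3.5 [ 0.53025301 -0.08535537  0.30127569] [[-14.5, 5.46, 8.13], ('az_y', np.float64(9.0), 'tilt', np.float64(0.13)), ('turn', np.float64(-0.0))]
[ 0.519 -0.019  0.457] [[0.988, 0.157, 0.002], [0.152, -0.957, 0.246], [0.04, -0.243, -0.969]] 282.72230024654004
```

```bash
python3 -m handwheel '[[[-3.0,1.1,0],0],[[-3.0,1.1,0],0],[[-3.0,1.1,0],0],[[-3.0,1.1,0],0],[[-2.5,1.06,0],0],[[0,0,0],0]]'
python3 - <<'E'
from h import *
from cell import viewer,arm
s=arm.sense(); print(s["t"],s["ee_pos"])
ps=[viewer.capture(n) for n in ("wrist","side")]
p=ps[0]; cv2.imwrite("pics/w1.png",p["pixels"][:,:,::-1])
m=big(cv2.morphologyEx(mask(p,*BLUE),cv2.MORPH_CLOSE,np.ones((3,3))))
h=cv2.fillConvexPoly(np.zeros((400,640),np.uint8),cv2.convexHull(cv2.findNonZero(m[0])),255)
print(m[2]); x,f=fitbox([p],[h],[.607,-.22],.006,.084,.140,.115,[.157]);print(x,f)
im=p["pixels"][:,:,::-1].copy()
for q,c in((x,(0,255,0)),([.607,-.22,.157],(0,0,255))):
    for u in proj(p,box(*q,.006,.084,.140,.115)): cv2.circle(im,tuple(int(v) for v in u),2,c,-1)
cv2.imwrite("pics/w1.png",im)
E
```

```text
t: 4.05
ee_pos: [0.6061, -0.2235, 0.2992]
orientation: [0.0, 0.652, 0.758, -0.002]
wrist_force: [-0.7, -0.4, -0.4]
opening: 0.0869
4.05 [ 0.60607182 -0.22351551  0.29919819]
[ 283  122   73  117 7283]
[ 0.60539439 -0.22040287  0.18137362] 0.010426866548239723
```

View pics/w1.png

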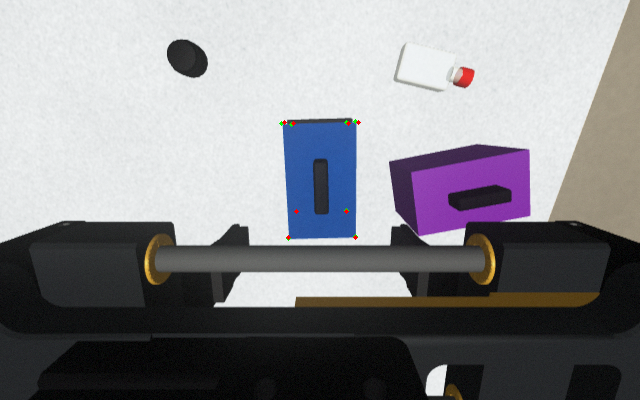

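The blue cover with its black handle is at wrist (320,180), with the flange edge just showing. The purple look-alike is at (460,190). The box fit agrees with the first estimate, so I descend and grip.

```bash
python3 -m handwheel '[[[0.3,0,3.2],-0.7],[[0,0,3.2],0],[[0,0,3.2],0],[[0,0,3.0],0],[[0,0,2.3],0],[[0,0,1.8],0],[[0,0,0],0],[[0,0,0],0]]'
python3 -m handwheel '[[[0,0,0],0],[[0,0,0],0],[[0,0,0],0],[[0,0,0],0],[[0,0,0],0],[[0,0,0],0]]' -1 35
```

```text
t: 4.82
ee_pos: [0.6055, -0.2138, 0.1338]
orientation: [-0.001, 0.645, 0.764, 0.0]
wrist_force: [-0.9, 0.4, 0.6]
opening: 0.0871
t: 5.32
ee_pos: [0.6056, -0.2154, 0.1338]
orientation: [0.0, 0.645, 0.764, 0.0]
wrist_force: [0.4, -0.2, 0.4]
opening: 0.0546
```

```bash
python3 -m handwheel '[[[0,0,0],0],[[0,0,0],0],[[0,0,0],0],[[0,0,0],0],[[0,0,0],0],[[0,0,0],0],[[0,0,0],0],[[0,0,0],0],[[0,0,0],0]]'
```

```text
t: 6.07
ee_pos: [0.6055, -0.2154, 0.1334]
orientation: [-0.0, 0.645, 0.764, 0.0]
wrist_force: [0.7, 0.1, -0.9]
opening: 0.0156
```

```bash
python3 -m handwheel '[[[0,0,-1.5],0],[[0,0,-2.5],0],[[0,0,-2.5],0],[[0,0,-2.5],0],[[0,0,-2.5],0],[[0,0,-2],0],[[0,0,-0.6],0],[[1.5,0,0],0],[[2.5,0,0],0],[[3,-0.2,0],0],[[3,-0.2,0],0],[[3,-0.2,0],0],[[3,-0.1,0],0],[[3,0,0],0],[[2.5,0,0],0],[[1.5,0,0],0],[[0,0,0],0]]'
python3 - <<'E'
from h import *
from cell import viewer,arm
ps=[viewer.capture(n) for n in("side","wrist","scene")]
for p,n in zip(ps,"swc"): cv2.imwrite(f"pics/{n}2.png",p["pixels"][:,:,::-1])
s=arm.sense(); print(s["wrist_force"],rel(s,[.56,.01,.128],.169))
for p in ps:
    m=mask(p,*ORG)
    try: print(big(m)[1:])
    except Exception as e: print(e)
a=np.vstack([ps[0]["pixels"][80:300,150:550],ps[2]["pixels"][100:320,130:530]])
cv2.imwrite("pics/m2.png",cv2.resize(a,None,fx=1.3,fy=1.3)[:,:,::-1])
E
```

```text
t: 7.48
ee_pos: [0.5594, 0.015, 0.2732]
orientation: [-0.001, 0.643, 0.766, -0.0]
wrist_force: [-0.1, -0.6, -2.8]
opening: 0.0158
[-0.07579336 -0.89092149 -2.13580069] [[0.05, 0.03, 14.59], ('az_y', np.float64(9.6), 'tilt', np.float64(0.05)), ('turn', np.float64(-0.1))]
(array([362. ,  30.5]), array([362,  29,   1,   4,   4], dtype=int32))
(array([360.8, 238.8]), array([360, 235,   3,   9,  10], dtype=int32))
(array([227.62439024, 186.89268293]), array([220, 173,  14,  28, 205], dtype=int32))
```

View pics/m2.png

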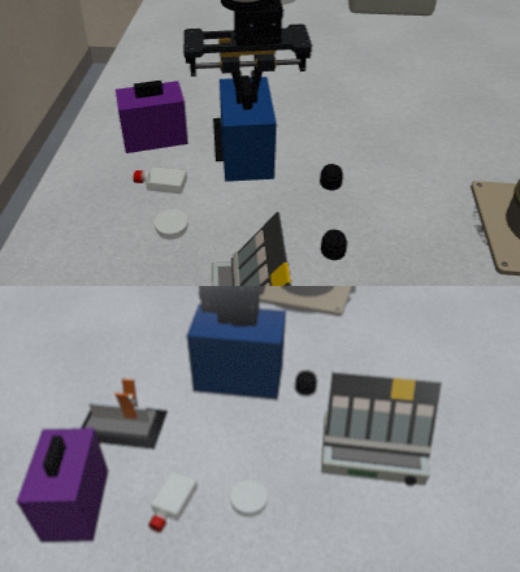

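The cover is up, and the orange clip on the fin shows at scene crop (127,398). I lower the cover to the bench.

```bash
python3 -m handwheel '[[[0,0,1.5],0],[[0,0,3],0],[[0,0,3],0],[[0,0,3],0],[[0,0,2],0],[[0,0,1.2],0],[[0,0,0.5],0],[[0,0,0.3],0],[[0,0,0.1],0],[[0,0,0],0]]'
```

```text
t: 8.47
ee_pos: [0.5609, 0.01, 0.1294]
orientation: [0.0, 0.645, 0.764, 0.001]
wrist_force: [-0.0, 0.3, -1.1]
opening: 0.0157
```

```bash
python3 -m handwheel '[[[0,0,0.15],0],[[0,0,0],0]]'
python3 -m handwheel '[[[0,0,0],0],[[0,0,0],0],[[0,0,0],0],[[0,0,-0.5],0],[[0,0,-1.5],0],[[0,0,-2.5],0],[[0,0,-3],0],[[0,0,-3],0],[[0,0,-3],0],[[-2.5,0.1,-2.5],0],[[-3.5,0.1,0],0],[[-3.5,0.1,0],0],[[-3.0,0.1,0],0],[[-1.0,0,0],0],[[0,0,0],0]]' 1
python3 - <<'E'
from h import *
from cell import viewer,arm,place_of,regions_of
s=arm.sense(); print(s["t"],s["ee_pos"])
ps=[viewer.capture(n) for n in("wrist","side","scene")]
for p,n in zip(ps,"wsc"):
    cv2.imwrite(f"pics/{n}3.png",p["pixels"][:,:,::-1])
    for t in ("clip","clip_grip","fin_top","base"):
        print(n,t,[(np.round(np.array(d["position"])*[640,400],1).tolist(),round(d["conf"],2)) for d in place_of(p,t)[:2]])
a=np.vstack([ps[0]["pixels"][0:260,100:540],ps[1]["pixels"][80:300,150:590]])
cv2.imwrite("pics/m3.png",cv2.resize(a,None,fx=1.2,fy=1.2)[:,:,::-1])
E
```

```text
t: 8.63
ee_pos: [0.5606, 0.0103, 0.1276]
orientation: [0.0, 0.645, 0.764, 0.001]
wrist_force: [0.2, -0.4, -3.3]
opening: 0.0156
t: 9.88
ee_pos: [0.5862, -0.126, 0.2875]
orientation: [0.001, 0.647, 0.762, -0.001]
wrist_force: [-0.6, -0.6, 0.6]
opening: 0.0866
9.8833 [ 0.58617324 -0.12604558  0.28750283]
w clip [([323.5, 231.5], 0.8)]
w clip_grip [([321.0, 240.0], 0.85)]
w fin_top [([323.9, 239.7], 0.6)]
w base [([322.8, 232.6], 0.58)]
s clip [([331.0, 171.4], 0.68), ([277.8, 223.9], 0.51)]
s clip_grip [([330.5, 164.9], 0.71)]
s fin_top [([331.9, 172.7], 0.6)]
s base [([330.3, 184.8], 0.59)]
c clip [([229.2, 189.5], 0.72)]
c clip_grip [([224.8, 180.8], 0.86)]
c fin_top [([224.5, 192.0], 0.96)]
c base [([224.6, 207.2], 0.91)]
```

View pics/m3.png

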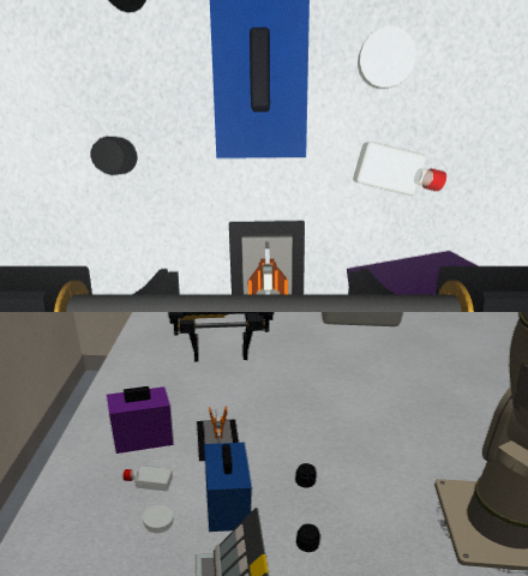

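Run:
```python
from h import *
from cell import viewer,arm
s=arm.sense()
ps=[viewer.capture(n) for n in("wrist","side","scene")]
for n,u in dict(clip=[(323.5,231.5),(331,171.4),(229.2,189.5)],grip=[(321,240),(330.5,164.9),(224.8,180.8)],fin=[None,(331.9,172.7),(224.5,192)],base=[None,(330.3,184.8),(224.6,207.2)]).items():
    print(n,"sc",np.round(tri(ps[1:],u[1:])[0],4), "all",np.round(tri(ps,u)[0],4) if u[0] else "")
c=[big(mask(p,*ORG)) for p in ps]; print([x[2].tolist() for x in c])
print("orange centroid",tri(ps[1:],[x[1] for x in c[1:]]))
# flange near edge corners, wrist view: crop (230,222),(304,222)/1.2
for u in((100+230/1.2,222/1.2),(100+304/1.2,222/1.2)): print("flange corner",np.round(plane(ps[0],u,.006),4))
b=cv2.inRange(ps[0]["pixels"],(0,0,0),(70,70,70)); 
th=.17; C=np.array([.6055,-.2204])
for c in box(*C,th,0,.1,.156,.006): pass
print("pred",np.round(proj(ps[0],box(*C,th,0,.1,.156,.006)),1).tolist())
```

```text
clip sc [ 0.6045 -0.1941  0.0707] all [ 0.604  -0.1934  0.0705]
grip sc [ 0.6043 -0.1997  0.0935] all [ 0.6019 -0.1985  0.0922]
fin sc [ 0.6036 -0.21    0.0557] all 
base sc [ 0.61  -0.217  0.006] all 
[[324, 219, 15, 27, 221], [333, 159, 6, 26, 48], [220, 173, 14, 28, 203]]
orange centroid (array([ 0.59315201, -0.20533269,  0.06621287]), np.float64(1.103520067888752))
flange corner [ 0.546  -0.1488  0.006 ]
flange corner [ 0.6416 -0.1324  0.006 ]
pred [[292.3, 274.3], [291.9, 276.1], [289.9, 185.9], [289.5, 186.7], [350.0, 274.3], [350.4, 276.0], [352.5, 185.9], [353.0, 186.6]]
```

Run:
```python
from h import *
from cell import arm
s=arm.sense(); print(s["ee_pos"],rel(s,[.603,-.197,.086],.17))
```

```text
[ 0.58665333 -0.12229953  0.28699254] [[-7.64, 0.37, 20.1], ('az_y', np.float64(9.6), 'tilt', np.float64(0.0)), ('turn', np.float64(-0.1))]
```

```bash
python3 -m handwheel '[[[-2.5,0.1,0],0],[[-2.7,0.17,1],0],[[-2.44,0.1,3],0],[[0,0,3.1],0],[[0,0,3],0],[[0,0,3],0],[[0,0,2.5],0],[[0,0,2],0],[[0,0,1.5],0],[[0,0,1],0],[[0,0,0],0],[[0,0,0],0]]' 0.2
python3 - <<'E'
from h import *
from cell import arm,viewer
s=arm.sense(); print(s["ee_pos"],s["opening"],rel(s,[.603,-.197,.086],.17))
ps=[viewer.capture(n) for n in("side","scene")]
cv2.imwrite("pics/m4.png",cv2.resize(np.hstack([ps[0]["pixels"][110:230,260:400],ps[1]["pixels"][110:230,150:290]]),None,fx=2.8,fy=2.8)[:,:,::-1])
E
```

```text
t: 11.78
ee_pos: [0.6033, -0.1972, 0.0865]
orientation: [0.0, 0.645, 0.764, 0.0]
wrist_force: [-0.0, -0.1, 0.8]
opening: 0.0526
[ 0.60332347 -0.1971602   0.08648777] 0.0525670074222048 [[0.02, -0.03, 0.05], ('az_y', np.float64(9.6), 'tilt', np.float64(0.02)), ('turn', np.float64(-0.1))]
```

View pics/m4.png

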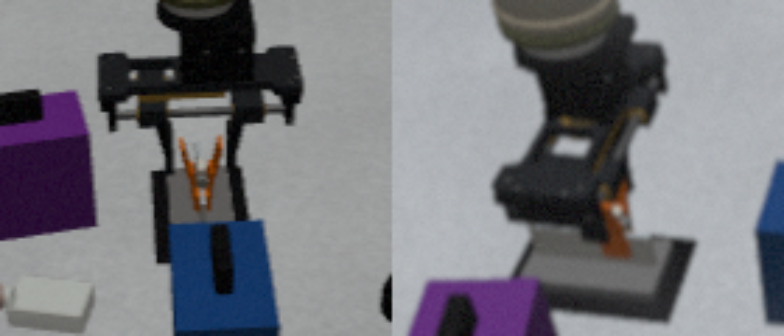

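Run:
```python
from h import *
from cell import viewer
p=viewer.capture("scene")
R=Rn.from_euler('z',.17).as_matrix()
for yo in(.012,.018,.024,.03,.036):
    o=np.array([.607,-.219,.069])+R@[0,yo,0]
    P=[[sx*x,sy*.012,z] for sx in(-1,1) for sy in(-1,1) for x,z in((.0175,.010),(.021,.042),(.006,-.036),(.009,-.018))]
    u=proj(p,np.array(P)@R.T+o); print(yo,o.round(4),u.min(0).round(1),u.max(0).round(1))
```

```text
0.012 [ 0.605  -0.2072  0.069 ] [212.5 168.8] [232.2 200.8]
0.018 [ 0.604  -0.2013  0.069 ] [215. 169.] [234.5 201.1]
0.024 [ 0.6029 -0.1953  0.069 ] [217.5 169.2] [236.9 201.3]
0.03 [ 0.6019 -0.1894  0.069 ] [220.1 169.5] [239.2 201.6]
0.036 [ 0.6009 -0.1835  0.069 ] [222.6 169.7] [241.6 201.8]
```

The projection check agrees: the clip's y is about -0.197. Now squeeze.

```bash
python3 -m handwheel '[[[0,0,0],0],[[0,0,0],0],[[0,0,0],0],[[0,0,0],0],[[0,0,0],0],[[0,0,0],0],[[0,0,0],0],[[0,0,0],0],[[0,0,0],0]]' -1 28
python3 -m handwheel '[[[0,0,-0.5],0],[[0,0,-1.2],0],[[0,0,-2],0],[[0,0,-2.5],0],[[0,0,-3],0],[[0,0,-3],0],[[0,0,-3],0],[[0,0,-2],0],[[0,0,0],0]]'
python3 - <<'E'
from h import *
from cell import arm,viewer,place_of
s=arm.sense()
ps=[viewer.capture(n) for n in("side","scene","wrist")]
u={}
for p,n in zip(ps,"scw"):
    for t in ("clip","clip_grip"):
        u[n,t]=[(np.array(d["position"])*[640,400],round(d["conf"],2)) for d in place_of(p,t)[:1]]; print(n,t,u[n,t])
for t in("clip","clip_grip"):
    try: print(t,tri(ps[:2],[u["s",t][0][0],u["c",t][0][0]]),s["ee_pos"])
    except Exception as e: print(e)
cv2.imwrite("pics/m5.png",cv2.resize(np.hstack([ps[0]["pixels"][60:200,260:400],ps[1]["pixels"][50:190,150:290]]),None,fx=2.8,fy=2.8)[:,:,::-1])
E
```

```text
t: 12.68
ee_pos: [0.6031, -0.1969, 0.086]
orientation: [-0.0, 0.645, 0.764, 0.0]
wrist_force: [0.7, -0.4, 0.2]
opening: 0.0252
t: 13.43
ee_pos: [0.6044, -0.1983, 0.2639]
orientation: [0.003, 0.646, 0.764, 0.002]
wrist_force: [-0.1, -0.9, 0.4]
opening: 0.0254
s clip [(array([329.472, 117.92 ]), 0.54)]
s clip_grip [(array([329.216, 105.68 ]), 0.56)]
c clip [(array([214.592, 130.8  ]), 0.56)]
c clip_grip [(array([207.104, 118.   ]), 0.9)]
w clip [(array([319.872, 233.88 ]), 0.73)]
w clip_grip [(array([318.208, 250.68 ]), 0.68)]
clip (array([ 0.60535944, -0.19278859,  0.24052951]), np.float64(0.38650932284791395)) [ 0.60438337 -0.19832407  0.26393611]
clip_grip (array([ 0.60651635, -0.2020755 ,  0.27029081]), np.float64(0.2594864235327492)) [ 0.60438337 -0.19832407  0.26393611]
```

View pics/m5.png

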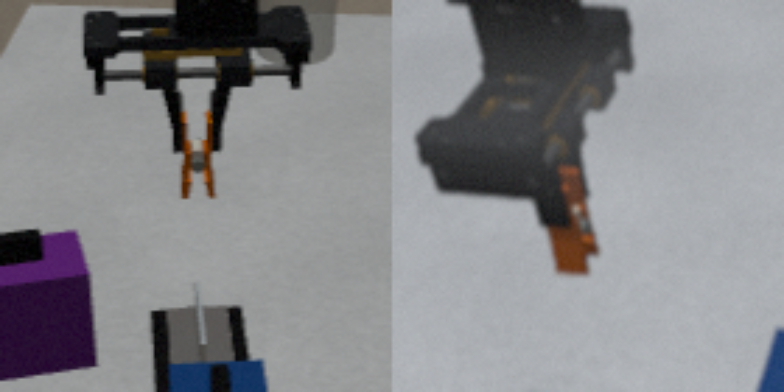

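```bash
python3 -m handwheel '[[[1.5,-0.2,0],-0.55],[[2.7,-0.3,0],-0.55],[[3.5,-0.42,0],-0.55],[[3.5,-0.42,0],-0.55],[[3.5,-0.42,0],0],[[3.5,-0.42,0],0],[[3.5,-0.42,0],0],[[3.5,-0.42,0],0],[[3.5,-0.42,0],0],[[3.5,-0.42,0],0],[[3.5,-0.42,0],0],[[2.7,-0.3,0],0],[[1.5,-0.2,0],0],[[0,0,0],0],[[0,0,0],0]]'
python3 - <<'E'
from h import *
from cell import arm,viewer,place_of
s=arm.sense()
ps=[viewer.capture(n) for n in("wrist","side","scene")]
print(s["ee_pos"],s["opening"],rel(s,[.473,.268,.264],.206))
us=[]
for p,n in zip(ps,"wsc"):
    cv2.imwrite(f"pics/{n}6.png",p["pixels"][:,:,::-1])
    r=place_of(p,"mark"); print(n,[(np.round(np.array(d["position"])*[640,400],1),round(d["conf"],2)) for d in r[:2]])
    print(" yellow",big(mask(p,*YEL))[1:])
    if r: print(" plane .146",plane(p,np.array(r[0]["position"])*[640,400],.146).round(4))
    print(" pred corners",proj(p,[[.473+ .205*.12,.268-.979*.12,.146],[.473,.268,.146],[.473-.205*.06,.268+.979*.06,.146]]).round(1).tolist())
cv2.imwrite("pics/m6.png",ps[0]["pixels"][:,:,::-1])
E
```

```text
t: 15.13
ee_pos: [0.4766, 0.1849, 0.2578]
orientation: [0.0, 0.63, 0.777, -0.0]
wrist_force: [-0.0, -1.3, -1.8]
opening: 0.0255
[0.4765827  0.18487765 0.257832  ] 0.02545186355854429 [[8.21, 1.36, -0.62], ('az_y', np.float64(11.9), 'tilt', np.float64(0.03)), ('turn', np.float64(0.1))]
w [(array([339. , 110.7]), 0.83)]
 yellow (array([346.5627572 , 110.61934156]), array([335,  89,  25,  43, 972], dtype=int32))
 plane .146 [0.476  0.2692 0.146 ]
 pred corners [[333.5, 235.8], [335.5, 111.3], [336.7, 37.6]]
s [(array([370.4, 288.5]), 0.66)]
 yellow (array([364.9535865 , 293.10126582]), array([358, 282,  15,  24, 237], dtype=int32))
 plane .146 [0.4765 0.2674 0.146 ]
 pred corners [[362.6, 242.9], [372.3, 288.9], [378.0, 316.1]]
c [(array([436.8, 170.6]), 0.91), (array([412.7, 229.1]), 0.63)]
 yellow (array([439.24766355, 179.31775701]), array([431, 172,  18,  15, 214], dtype=int32))
 plane .146 [0.4782 0.2617 0.146 ]
 pred corners [[384.6, 165.9], [440.0, 169.7], [468.3, 171.6]]
```

View pics/m6.png

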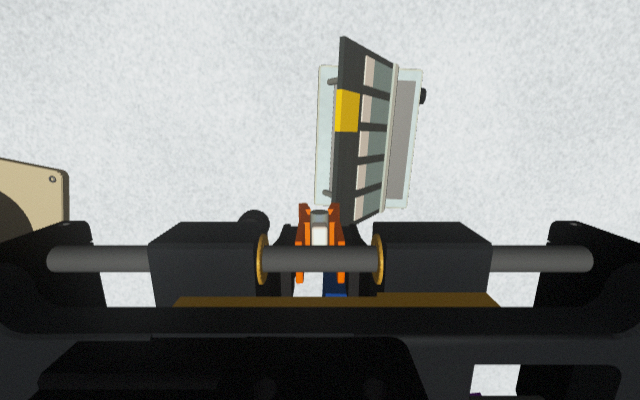

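Wrist view: the plate's edge runs from (342,37) to about (333,220) with the yellow mark at (346,110), and the clip is in the gripper at (320,230). I measure the edge line.

Run:
```python
from h import *
from cell import viewer
p=viewer.capture("wrist"); im=p["pixels"].astype(int)
P=[]
for r in list(range(45,86,5))+list(range(92,131,4))+list(range(136,200,6)):
    row=im[r]; 
    dark=[c for c in range(322,370) if (row[c].max()<85) or (row[c,0]>150 and row[c,2]<60)]
    P.append((r,dark[0] if dark else None, row[dark[0]-3:dark[0]+8].sum(1).tolist() if r in(60,110,160) else ''))
for q in P: print(*q)
A=np.array([plane(p,(c,r),.146)[:2] for r,c,_ in P if c]); 
k=np.polyfit(A[:,1],A[:,0],1); e=np.abs(np.polyval(k,A[:,1])-A[:,0]); g=e<.003; k=np.polyfit(A[g,1],A[g,0],1)
print("x=%.4f+%.4f*(y-.268)"%(np.polyval(k,.268),k[0]),"yaw",np.arctan(-k[0]),e.max())
for u in((342,89),(342,132),(337,89),(335,132)): print(plane(p,u,.146).round(4))
```

```text
45 339 
50 339 
55 338 
60 338 [648, 656, 551, 217, 218, 216, 224, 211, 181, 196, 200]
65 338 
70 338 
75 337 
80 337 
85 337 
92 336 
96 336 
100 335 
104 335 
108 335 
112 335 
116 335 
120 334 
124 334 
128 334 
136 334 
142 334 
148 334 
154 334 
160 333 [424, 458, 384, 222, 221, 216, 212, 195, 188, 178, 185]
166 333 
172 333 
178 332 
184 332 
190 332 
196 331 
x=0.4736+-0.1707*(y-.268) yaw 0.16908078594341586 0.0008531320196530912
[0.4755 0.2864 0.146 ]
[0.4838 0.2502 0.146 ]
[0.4711 0.2855 0.146 ]
[0.4775 0.2489 0.146 ]
```

```bash
python3 -m handwheel '[[[0,0,0],1],[[0,0,0],1],[[1.5,0.3,0],0],[[2.6,0.5,0.3],0],[[2.6,0.5,0.3],0],[[1.5,0.35,0],0],[[0,0,0],0],[[0,0,0],0],[[0,0,0],0]]'
python3 - <<'E'
from h import *
from cell import arm,viewer,place_of
s=arm.sense()
print(s["ee_pos"],s["opening"],rel(s,[.4789,.2686,.188],.172))
ps=[viewer.capture(n) for n in("side","scene")]
us={}
for p,n in zip(ps,"sc"):
    for t in("clip","clip_grip"):
        r=place_of(p,t); us[n,t]=np.array(r[0]["position"])*[640,400] if r else None; print(n,t,us[n,t])
for t in("clip","clip_grip"):
    if us["s",t] is not None and us["c",t] is not None: print(t,tri(ps,[us["s",t],us["c",t]]))
cv2.imwrite("pics/m7.png",cv2.resize(np.hstack([ps[0]["pixels"][180:340,280:440],ps[1]["pixels"][60:220,350:510]]),None,fx=2.5,fy=2.5)[:,:,::-1])
E
```

```text
t: 16.23
ee_pos: [0.4795, 0.2673, 0.2521]
orientation: [0.0, 0.644, 0.765, -0.0]
wrist_force: [-0.0, 0.5, -0.3]
opening: 0.0255
[0.47949001 0.26726563 0.25211906] 0.02547559414519658 [[0.15, -0.04, 6.41], ('az_y', np.float64(9.8), 'tilt', np.float64(0.04)), ('turn', np.float64(-0.1))]
s clip [371.328 256.4  ]
s clip_grip None
c clip [451.328 142.   ]
c clip_grip [453.888 131.48 ]
clip (array([0.48012512, 0.27067366, 0.23164753]), np.float64(1.6368094664642285))
```

```bash
python3 -m handwheel '[[[0.1,-0.05,1],0],[[0,0,1.6],0],[[0,0,1.5],0],[[0,0,0.9],0],[[0,0,0.5],0],[[0,0,0.4],0],[[0,0,0.3],0],[[0,0,0.2],0],[[0,0,0],0]]'
python3 - <<'E'
from h import *
from cell import arm,viewer
s=arm.sense()
print(s["ee_pos"],s["wrist_force"],s["opening"],rel(s,[.4789,.2686,.188],.172))
ps=[viewer.capture(n) for n in("side","scene")]
cv2.imwrite("pics/m7.png",cv2.resize(np.hstack([ps[0]["pixels"][180:340,280:440],ps[1]["pixels"][80:240,350:510]]),None,fx=2.5,fy=2.5)[:,:,::-1])
E
```

```text
t: 17.28
ee_pos: [0.4791, 0.2693, 0.1885]
orientation: [0.0, 0.644, 0.765, 0.001]
wrist_force: [1.7, 1.2, -1.2]
opening: 0.0254
[0.47910736 0.26926645 0.18849311] [ 1.65685819  1.16545761 -1.21717259] 0.025412739480532277 [[-0.06, -0.03, 0.05], ('az_y', np.float64(9.8), 'tilt', np.float64(0.1)), ('turn', np.float64(-0.0))]
```

View pics/m7.png

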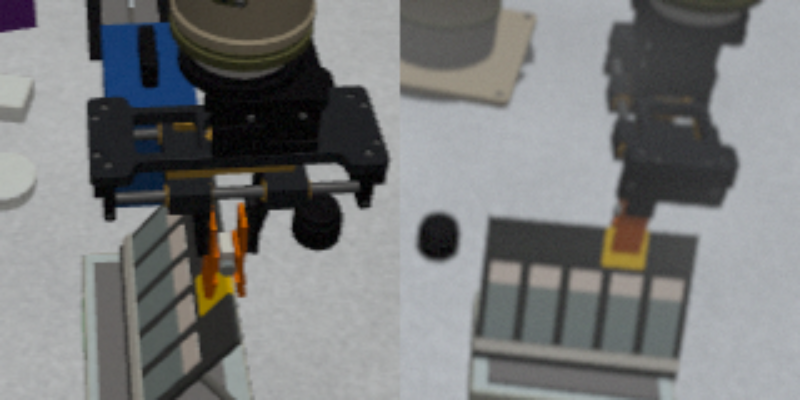

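Side crop: the plate edge is between the open jaws. Scene crop: the clip is over the yellow, about 3 mm to +y. I shift it, then release while giving way towards the robot so the clip can lean.

```bash
python3 -m handwheel '[[[-0.15,0,0],0],[[-0.15,0,0],0],[[0,0,0],0]]'
python3 -m handwheel '[[[0,0,0],0],[[0,0,0],0],[[0,-0.2,0],0],[[0,-0.3,0],0],[[0,-0.3,0],0],[[0,-0.3,0],0],[[0,-0.3,0],0],[[0,-0.3,0],0],[[0,-0.3,0],0],[[0,-0.2,0],0],[[0,0,0],0],[[0,0,0],0]]' 1
python3 - <<'E'
from h import *
from cell import arm,viewer,place_of
s=arm.sense()
print(s["ee_pos"],s["wrist_force"],s["opening"])
ps=[viewer.capture(n) for n in("side","scene")]
for p,n in zip(ps,"sc"):
    for t in("clip","clip_grip"):
        print(n,t,[(np.array(d["position"])*[640,400],d["conf"]) for d in place_of(p,t)[:1]])
cv2.imwrite("pics/m8.png",cv2.resize(np.hstack([ps[0]["pixels"][180:340,280:440],ps[1]["pixels"][80:240,350:510]]),None,fx=2.5,fy=2.5)[:,:,::-1])
E
```

```text
t: 17.63
ee_pos: [0.4794, 0.2663, 0.1886]
orientation: [-0.0, 0.644, 0.765, 0.001]
wrist_force: [2.0, 2.3, 2.4]
opening: 0.0257
t: 18.63
ee_pos: [0.4573, 0.2624, 0.1882]
orientation: [-0.0, 0.644, 0.765, 0.0]
wrist_force: [0.2, -1.3, 0.4]
opening: 0.086
[0.4573387  0.26244546 0.18819158] [ 0.17775786 -1.28805449  0.40538052] 0.08596420549344155
s clip [(array([376.576, 279.32 ]), 0.73)]
s clip_grip [(array([384.832, 270.88 ]), 0.62)]
c clip [(array([442.304, 159.88 ]), 0.65)]
c clip_grip [(array([441.408, 147.32 ]), 0.68)]
```

View pics/m8.png

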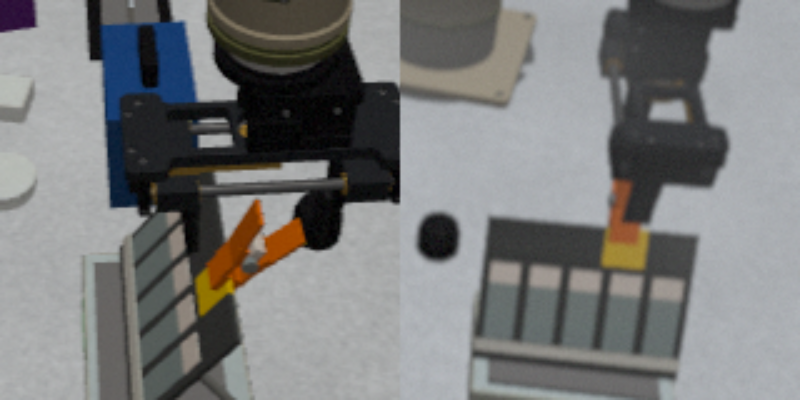

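Excellent: the clip has shut and aligned itself with the leaning plate, on the yellow mark. Next I measure how deep it sits.

```bash
cat >> h.py <<'E'
def markf(yaw=.172,m=(.4755,.268,.146)):
    R=Rn.from_euler('z',yaw).as_matrix(); a=np.radians(35); s,c=np.sin(a),np.cos(a)
    return np.array(m), R@np.array([[c,0,-s],[0,1,0],[s,0,c]])
E
python3 - <<'E'
from h import *
from cell import viewer
ps=[viewer.capture(n) for n in("side","scene")]
m,M=markf(); print(M.round(3).tolist())
for t,u in dict(clip=[(376.6,279.3),(442.3,159.9)],grip=[(384.8,270.9),(441.4,147.3)]).items():
    X,e=tri(ps,u); print(t,X.round(4),e,"in mark frame mm",((X-m)@M*1000).round(1))
for h in(8,14,20,24,28): print(h,[proj(p,m+M@[0,0,h/1000])[0].round(1).tolist() for p in ps],[proj(p,m+M@[0,0,h/1000+.027])[0].round(1).tolist() for p in ps])
E
```

```text
[[0.807, -0.171, -0.565], [0.14, 0.985, -0.098], [0.574, 0.0, 0.819]]
clip [0.467  0.2663 0.1703] 0.6181022908899649 in mark frame mm [ 6.9 -0.3 24.9]
grip [0.4527 0.2599 0.1896] 0.37631963927293555 in mark frame mm [ 5.5 -4.1 49.4]
8 [[373.6, 286.4], [440.4, 166.7]] [[382.7, 278.0], [442.1, 154.4]]
14 [[375.6, 284.5], [440.8, 164.0]] [[384.8, 276.1], [442.5, 151.6]]
20 [[377.6, 282.7], [441.2, 161.3]] [[386.9, 274.2], [442.9, 148.8]]
24 [[378.9, 281.4], [441.4, 159.4]] [[388.3, 272.9], [443.2, 147.0]]
28 [[380.3, 280.2], [441.7, 157.6]] [[389.7, 271.6], [443.4, 145.1]]
```

```bash
python3 -c "
from cell import arm;print(arm.sense()['joint_pos'])"
python3 -m handwheel '[[[0,0,-1.5],0],[[0,0,-2.5],0],[[0,0,-2.5],0],[[0,0,-1],0],[[0,0,0],0]]'
```

```text
[-1.31188273  0.16752052  0.78481735  1.81158867 -0.12610935  1.21345133
 -0.31864276]
t: 19.45
ee_pos: [0.4583, 0.2629, 0.2652]
orientation: [0.0, 0.644, 0.765, 0.002]
wrist_force: [-1.1, -0.4, -0.3]
opening: 0.0868
```

```bash
python3 -m handwheel '[[[0,0,0],-7],[[0,0,0],-7],[[0,0,0],-7],[[0,0,0],-7],[[0,0,0],-7],[[0,0,0],-7],[[0,0,0],-7],[[0,0,0],-7],[[0,0,0],-7],[[0,0,0],-7],[[0,0,0],-7],[[0,0,0],-7],[[0,0,0],-6],[[0,0,0],0]]' 0.5
python3 - <<'E'
from h import *
from cell import arm,viewer,find_in
s=arm.sense(); print(s["opening"],s["joint_pos"].round(2) if hasattr(s["joint_pos"],"round") else s["joint_pos"])
print(rel(s,[.4645,.266,.170],.172+np.pi/2))
E
```

```text
t: 20.62
ee_pos: [0.4569, 0.2621, 0.2617]
orientation: [-0.001, -0.088, 0.996, -0.001]
wrist_force: [0.9, 0.5, -0.2]
opening: 0.0653
0.0652775317524808 [-1.24  0.1   0.69  1.7  -0.06  1.37  1.2 ]
[[-0.83, 0.26, 9.16], ('az_y', np.float64(100.1), 'tilt', np.float64(0.1)), ('turn', np.float64(0.2))]
```

```bash
python3 -m handwheel '[[[-0.4,0.15,1.5],0],[[-0.4,0.15,2.2],0],[[0,0,2],0],[[0,0,1.6],0],[[0,0,1.1],0],[[0,0,0.7],0],[[0,0,0],0]]'
python3 -m handwheel '[[[0,0,0],0],[[0,0,0],0],[[0,0,0],0],[[0,0,0],0],[[0,0,0],0],[[0,0,0],0],[[0,0,0],0],[[0,0,0],0],[[0,0,0],0]]' -1 45
python3 - <<'E'
from h import *
from cell import arm,viewer
s=arm.sense(); print(s["wrist_force"],rel(s,[.4645,.266,.170],.172+np.pi/2))
ps=[viewer.capture(n) for n in("side","scene")]
cv2.imwrite("pics/m9.png",cv2.resize(np.hstack([ps[0]["pixels"][180:340,280:440],ps[1]["pixels"][80:240,350:510]]),None,fx=2.5,fy=2.5)[:,:,::-1])
E
```

```text
t: 21.2
ee_pos: [0.464, 0.2662, 0.1706]
orientation: [-0.001, -0.085, 0.996, -0.001]
wrist_force: [0.4, -0.9, 0.1]
opening: 0.0651
t: 21.95
ee_pos: [0.4648, 0.2662, 0.1723]
orientation: [-0.0, -0.085, 0.996, -0.0]
wrist_force: [-1.5, -4.5, 5.0]
opening: 0.0285
[-1.45956846 -4.47331643  4.9530099 ] [[0.04, -0.02, 0.23], ('az_y', np.float64(99.8), 'tilt', np.float64(0.02)), ('turn', np.float64(-0.1))]
```

View pics/m9.png

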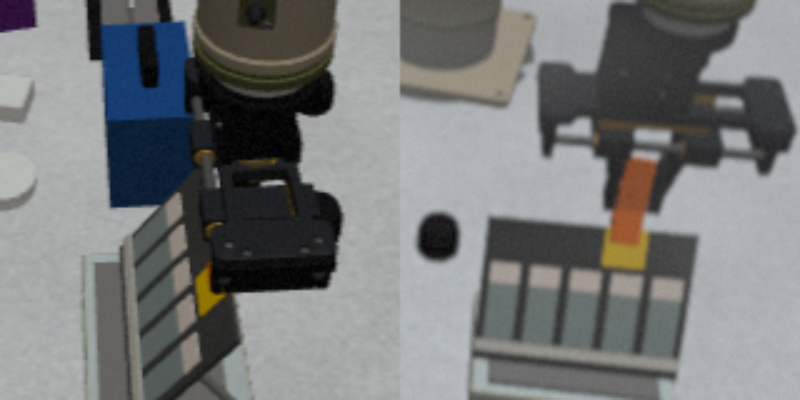

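```bash
python3 -m handwheel '[[[-0.11,0,0.16],0],[[-0.11,0,0.16],0],[[-0.11,0,0.16],0],[[-0.11,0,0.16],0],[[0,0,0],0]]'
```

```text
t: 22.47
ee_pos: [0.469, 0.2683, 0.166]
orientation: [0.0, -0.086, 0.996, 0.001]
wrist_force: [-1.4, -0.9, 5.6]
opening: 0.0291
```

```bash
python3 -m handwheel '[[[-0.11,0,0.16],0],[[-0.11,0,0.16],0],[[-0.06,0,0.09],0],[[0,0,0],0]]'
python3 - <<'E'
from h import *
from cell import arm
s=arm.sense(); print(s["wrist_force"]); X0=np.array([.4648,.2662,.1723]); m,M=markf(); print("moved mm",(s["ee_pos"]-X0)@M*1000)
E
```

```text
t: 22.8
ee_pos: [0.4717, 0.269, 0.162]
orientation: [0.0, -0.086, 0.996, 0.001]
wrist_force: [-2.5, -1.0, 6.6]
opening: 0.0286
[-2.51018299 -0.99900682  6.58111085]
moved mm [ 1.15939729e-02  1.54614610e+00 -1.25760251e+01]
```

```bash
python3 -m handwheel '[[[0,0,0],0],[[0,0,0],0],[[0,0,0],0],[[0,0,-0.5],0],[[0,0,-1.5],0],[[0,0,-2.5],0],[[0,0,-3],0],[[0,0,-3],0],[[2,-3,-1],0],[[2,-3.4,0],0],[[0,-3.4,0],0],[[0,0,0],0]]' 1 35
python3 - <<'E'
from h import *
from cell import arm,viewer,place_of
s=arm.sense(); print(s["ee_pos"])
ps=[viewer.capture(n) for n in("side","scene","wrist")]; m,M=markf()
us={}
for p,n in zip(ps,"scw"):
    for t in("clip","clip_grip","mark","clip_a"):
        r=place_of(p,t) if t!="clip_a" else []; us[n,t]=np.array(r[0]["position"])*[640,400] if r else None; print(n,t,us[n,t], r[0]["conf"] if r else "")
for t in("clip","clip_grip","mark"):
    k=[(p,us[n,t]) for p,n in zip(ps,"scw") if us[n,t] is not None]
    for kk in (k,k[:2]):
        X,e=tri([a for a,_ in kk],[b for _,b in kk]); print(t,X.round(4),round(e,2),((X-m)@M*1000).round(1))
for p,n in zip(ps,"scw"): cv2.imwrite(f"pics/{n}10.png",p["pixels"][:,:,::-1])
w=[cv2.resize(ps[0]["pixels"][220:330,320:430],(396,396)),cv2.resize(ps[1]["pixels"][110:220,390:500],(396,396))]
cv2.imwrite("pics/m10.png",np.hstack(w)[:,:,::-1])
E
```

```text
t: 23.8
ee_pos: [0.4502, 0.1581, 0.2775]
orientation: [0.0, -0.082, 0.997, 0.001]
wrist_force: [0.7, -0.2, 0.7]
opening: 0.0866
[0.45021461 0.15806371 0.27754585]
s clip [373.888 285.4  ] 0.91
s clip_grip [384.32 279.68] 0.69
s mark [369.984 291.2  ] 0.95
s clip_a None 
c clip [443.52 164.68] 0.78
c clip_grip [445.504 155.92 ] 0.67
c mark None 
c clip_a None 
w clip [418.176 236.52 ] 0.71
w clip_grip [423.68 223.48] 0.81
w mark None 
w clip_a None 
clip [0.4715 0.2714 0.1604] 0.51 [ 5.5  4.  13.7]
clip [0.4708 0.2718 0.1603] 0.24 [ 5.   4.6 14. ]
clip_grip [0.4538 0.2684 0.1723] 1.74 [-2.4  4.1 33.8]
clip_grip [0.4539 0.2702 0.174 ] 1.32 [-1.   5.8 34.9]
mark [ 0.4752  0.1201 -0.0442] 0.0 [-130.1 -145.7 -141.1]
mark [ 0.4752  0.1201 -0.0442] 0.0 [-130.1 -145.7 -141.1]
```

View pics/m10.png

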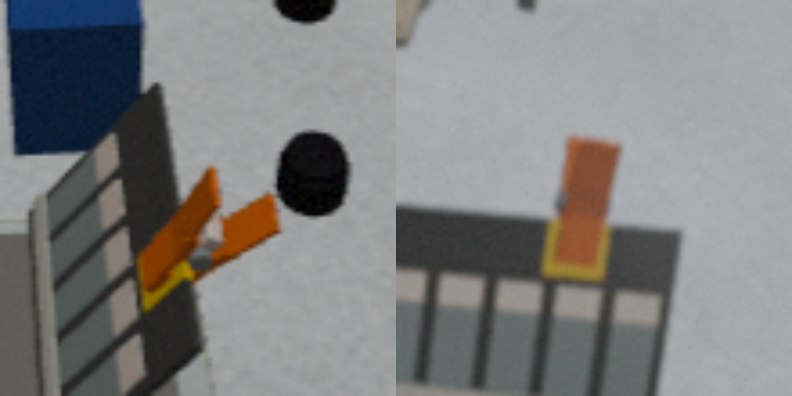

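Run:
```python
from h import *
from cell import viewer
p=viewer.capture("scene"); q=viewer.capture("side"); m,M=markf()
g=lambda p,v:proj(p,m+M@(np.array(v)/1000))[0].round(1).tolist()
print("edge",g(p,[0,0,0]),"y+-18",g(p,[0,-18,0]),g(p,[0,18,0]),"plate ends",g(p,[0,-120,0]),g(p,[0,60,0]),g(q,[0,-120,0]),g(q,[0,60,0]))
for h in(8,12,16):
  print(h,"tip",[g(p,[x,sy*12,h-36]) for x in(6,) for sy in(-1,1)],"htop",[g(p,[20,sy*12,h+41]) for sy in(-1,1)],"side htops",g(q,[20,0,h+41]),g(q,[-20,0,h+41]),"tip",g(q,[6,0,h-36]))
for n,im in(("scene",p),("side",q)):
    o=mask(im,(3,120,50),(19,255,255)); 
    pts=cv2.findNonZero(big(o)[0]); r=cv2.minAreaRect(pts); print(n,np.round(cv2.boxPoints(r),1).tolist(),big(o)[2]); print(big(mask(im,*YEL))[2])
```

```text
edge [439.9, 170.4] y+-18 [431.4, 169.6] [448.4, 171.2] plate ends [384.4, 165.4] [468.3, 173.0] [363.4, 242.7] [375.4, 316.0]
8 tip [[433.0, 182.9], [444.3, 184.0]] htop [[439.1, 147.9], [450.8, 148.9]] side htops [378.9, 269.7] [396.2, 277.3] tip [359.3, 296.1]
12 tip [[433.2, 181.1], [444.5, 182.2]] htop [[439.3, 146.0], [451.1, 147.0]] side htops [380.3, 268.4] [397.6, 276.0] tip [360.5, 294.9]
16 tip [[433.5, 179.3], [444.8, 180.3]] htop [[439.6, 144.1], [451.3, 145.1]] side htops [381.7, 267.1] [399.0, 274.7] tip [361.8, 293.7]
scene [[543.0, 0.0], [639.0, 0.0], [639.0, 48.0], [543.0, 48.0]] [ 543    0   97   49 3267]
[431 172  17  15  81]
side [[353.79998779296875, 294.79998779296875], [377.8999938964844, 265.8999938964844], [387.20001220703125, 273.70001220703125], [363.1000061035156, 302.6000061035156]] [358 266  23  35 328]
[359 292  15  14  65]
```

The clip pivot is about 12 mm above the edge, from the depth before plus 12.6 mm pushed. Side and scene agree on 9–14 mm, centred within about 3 mm. Next is the cover: turn back and re-grasp it at the pose where I released it.

```bash
python3 -m handwheel '[[[0,0,0],7],[[0,0,0],7],[[0,0,0],7],[[0,0,0],7],[[0,0,0],7],[[0,0,0],7],[[0,0,0],7],[[0,0,0],7],[[0,0,0],7],[[0,0,0],7],[[0,0,0],7],[[0,0,0],7],[[0,0,0],5.2],[[0,0,0],0],[[0,0,0],0]]'
python3 - <<'E'
from h import *
from cell import arm,viewer
s=arm.sense(); print(rel(s,[.5606,.0103,.1276],.1685))
p=viewer.capture("wrist")
m=big(cv2.morphologyEx(mask(p,*BLUE),cv2.MORPH_CLOSE,np.ones((3,3))))
print(m[2])
h=cv2.fillConvexPoly(np.zeros((400,640),np.uint8),cv2.convexHull(cv2.findNonZero(m[0])),255)
print(fitbox([p],[h],[.5605,.005],0,.084,.140,.115,[.17]))
E
```

```text
t: 25.75
ee_pos: [0.4491, 0.1645, 0.2765]
orientation: [-0.0, 0.637, 0.77, 0.0]
wrist_force: [0.2, -0.1, 0.2]
opening: 0.0871
[[-17.24, 8.07, 14.89], ('az_y', np.float64(10.8), 'tilt', np.float64(0.0)), ('turn', np.float64(1.1))]
[ 343  273   69   24 1528]
(array([ 0.57551087, -0.01405662,  0.48720876]), np.float64(4.326889847438002))
```

```bash
python3 -m handwheel '[[[0,0,0],1.1],[[-1.5,0.7,0],0],[[-2.9,1.4,0],0],[[-2.9,1.4,0],0],[[-2.9,1.4,0],0],[[-2.9,1.4,0],0],[[-2.5,0.8,0],0],[[-1.4,0.3,0],0],[[0,0,0],0],[[0,0,0],0]]'
python3 - <<'E'
from h import *
from cell import arm,viewer
s=arm.sense(); print(rel(s,[.5606,.0103,.1276],.1685))
p=viewer.capture("wrist")
m=big(cv2.morphologyEx(mask(p,*BLUE),cv2.MORPH_CLOSE,np.ones((3,3))))
print(m[2])
h=cv2.fillConvexPoly(np.zeros((400,640),np.uint8),cv2.convexHull(cv2.findNonZero(m[0])),255)
print(fitbox([p],[h],[.5605,.005],0,.084,.140,.115,[.17]))
E
```

```text
t: 26.63
ee_pos: [0.5501, 0.0085, 0.2763]
orientation: [0.0, 0.646, 0.763, -0.0]
wrist_force: [1.0, 0.5, 0.2]
opening: 0.0869
[[0.01, 1.07, 14.87], ('az_y', np.float64(9.5), 'tilt', np.float64(0.04)), ('turn', np.float64(-0.2))]
[ 291  131   77  115 7593]
(array([0.56063433, 0.00610878, 0.17464628]), np.float64(0.0490439796931906))
```

```bash
python3 -m handwheel '[[[0,0.6,1.5],-0.2],[[0,0.47,3],0],[[0,0,3],0],[[0,0,3],0],[[0,0,2.2],0],[[0,0,1.3],0],[[0,0,0.8],0],[[0,0,0],0]]'
python3 -m handwheel '[[[0,0,0],0],[[0,0,0],0],[[0,0,0],0],[[0,0,0],0],[[0,0,0],0],[[0,0,0],0],[[0,0,0],0],[[0,0,0],0],[[0,0,0],0],[[0,0,0],0],[[0,0,0],0],[[0,0,0],0],[[0,0,0],0],[[0,0,0],0],[[0,0,0],0]]' -1 40
python3 - <<'E'
from h import *
from cell import arm
s=arm.sense(); print(s["ee_pos"],rel(s,[.6055,-.2154,.1334],.1685))
E
```

```text
t: 27.35
ee_pos: [0.5601, 0.0119, 0.1277]
orientation: [-0.001, 0.644, 0.765, -0.0]
wrist_force: [0.3, -0.4, 0.3]
opening: 0.0868
t: 28.6
ee_pos: [0.5607, 0.0109, 0.1285]
orientation: [-0.0, 0.645, 0.764, -0.0]
wrist_force: [0.4, -0.3, -1.2]
opening: 0.0157
[0.56068176 0.01087215 0.12847241] [[-23.06, 0.6, -0.49], ('az_y', np.float64(9.7), 'tilt', np.float64(0.0)), ('turn', np.float64(0.1))]
```

```bash
python3 -m handwheel '[[[0,0,-1.2],0],[[0,0,-2.2],0],[[0,0,-2.5],0],[[0,0,-2.2],0],[[0,0,-1.2],0],[[0,0,-0.5],0],[[-1.2,0,0],0],[[-2.4,0.1,0],0],[[-3,0.1,0],0],[[-3,0.1,0],0],[[-3,0.1,0],0],[[-3,0.1,0],0],[[-3,0.1,0],0],[[-2.4,0,0],0],[[-1.4,0,0],0],[[-0.5,0,0],0],[[0,0,0],0],[[0,0,0],0]]'
python3 - <<'E'
from h import *
from cell import arm,viewer
s=arm.sense(); print(s["ee_pos"],s["opening"],rel(s,[.6055,-.2148,.1334],.1685))
ps=[viewer.capture(n) for n in("side","scene")]
cv2.imwrite("pics/m11.png",cv2.resize(np.hstack([ps[0]["pixels"][90:230,260:400],ps[1]["pixels"][100:240,150:290]]),None,fx=2.8,fy=2.8)[:,:,::-1])
E
```

```text
t: 30.1
ee_pos: [0.6052, -0.2128, 0.2258]
orientation: [-0.001, 0.644, 0.765, -0.0]
wrist_force: [0.2, 0.9, -2.8]
opening: 0.0158
[ 0.60516759 -0.21278085  0.22578687] 0.01583828820713712 [[-0.21, 0.01, 9.24], ('az_y', np.float64(9.7), 'tilt', np.float64(0.08)), ('turn', np.float64(0.1))]
```

```bash
python3 -m handwheel '[[[-0.2,0,1],0],[[0,0,1.8],0],[[0,0,1.8],0],[[0,0,1.4],0],[[0,0,1],0],[[0,0,0.8],0],[[0,0,0.6],0],[[0,0,0.4],0],[[0,0,0.3],0],[[0,0,0],0]]'
python3 - <<'E'
from h import *
from cell import arm
s=arm.sense(); print(s["ee_pos"],s["wrist_force"],rel(s,[.6055,-.2148,.1334],.1685))
E
```

```text
t: 31.03
ee_pos: [0.6056, -0.2158, 0.1353]
orientation: [-0.0, 0.645, 0.764, 0.0]
wrist_force: [0.1, -0.1, -2.9]
opening: 0.0157
[ 0.60561917 -0.21579877  0.13532062] [ 0.10712128 -0.08531519 -2.91931599] [[0.1, 0.01, 0.19], ('az_y', np.float64(9.7), 'tilt', np.float64(0.01)), ('turn', np.float64(0.1))]
```

```bash
python3 -m handwheel '[[[0,0,0.1],0],[[0,0,0.1],0],[[0,0,0],0]]'
python3 -m handwheel '[[[0,0,0],0],[[0,0,0],0],[[0,0,0],0],[[0,0,-0.5],0],[[0,0,-1.5],0],[[0,0,-2.5],0],[[0,0,-3],0],[[0,0,-3],0],[[0,0,-3],0],[[0,0,-2],0],[[0,-3,0],0],[[0,-4,0],0],[[0,-4,0],0],[[0,-3,0],0],[[0,0,0],0],[[0,0,0],0]]' 1
python3 - <<'E'
from h import *
from cell import arm,viewer,place_of
ps=[viewer.capture(n) for n in("side","scene")]
hs=[]
for p in ps:
    m=big(cv2.morphologyEx(mask(p,*BLUE),cv2.MORPH_CLOSE,np.ones((3,3)))); print(m[2])
    hs.append(cv2.fillConvexPoly(np.zeros((400,640),np.uint8),cv2.convexHull(cv2.findNonZero(m[0])),255))
print(fitbox(ps,hs,[.606,-.22],.006,.084,.140,.115,[.16]))
for p in ps: print([(t,(np.array(d["position"])*[640,400]).round(1)) for t in("clip","flask","dish","eye_cap1") for d in place_of(p,t)[:2]])
cv2.imwrite("pics/m12.png",np.hstack([cv2.resize(ps[0]["pixels"][120:340,230:440],(400,420)),cv2.resize(ps[1]["pixels"][100:300,150:480],(400,242))[np.arange(420)%242]])[:,:,::-1])
E
```

```text
t: 31.28
ee_pos: [0.606, -0.216, 0.1345]
orientation: [0.0, 0.645, 0.764, 0.0]
wrist_force: [-1.8, 1.2, 3.6]
opening: 0.0156
t: 32.62
ee_pos: [0.4666, -0.2399, 0.2895]
orientation: [0.0, 0.645, 0.764, 0.002]
wrist_force: [0.2, 0.7, 0.1]
opening: 0.0869
[ 316  138   32   63 1753]
[ 180  159   74   60 3055]
(array([ 0.60708282, -0.22138748,  0.15998225]), np.float64(0.13714301368991252))
[('clip', array([372.9, 285.2])), ('clip', array([405.5, 273.8])), ('flask', array([278.9, 221.7])), ('dish', array([277.2, 254.6])), ('dish', array([405.4, 220.1])), ('eye_cap1', array([280.4, 255.3])), ('eye_cap1', array([408.8, 218.6]))]
[('clip', array([442.4, 164.3])), ('flask', array([268.9, 264. ])), ('dish', array([320.7, 267. ])), ('eye_cap1', array([366.2, 179.4])), ('eye_cap1', array([298.1, 166.3]))]
```

The viewer's limit is reached, so I check against the first images numerically.

Run:
```python
from h import *
from cell import viewer,ticket,arm
R=dict(scene=dict(flask=(240,240,290,292),dish=(302,245,342,280),cap1=(288,148,314,174),cap2=(352,162,378,188),cover=(175,152,262,226)),side=dict(flask=(248,205,298,232),dish=(264,240,300,266),cap1=(394,203,418,228),cap2=(394,255,420,281),cover=(310,132,356,205)))
for n in R:
    a=cv2.cvtColor(cv2.imread(f"pics/{n}0.png"),cv2.COLOR_BGR2GRAY).astype(np.float32); b=cv2.cvtColor(viewer.capture(n)["pixels"],cv2.COLOR_RGB2GRAY).astype(np.float32)
    for k,(x0,y0,x1,y1) in R[n].items():
        A,B=a[y0:y1,x0:x1],b[y0:y1,x0:x1]; print(n,k,"shift",np.round(cv2.phaseCorrelate(A,B,cv2.createHanningWindow((x1-x0,y1-y0),cv2.CV_32F))[0],2),"meandiff",round(float(np.abs(A-B).mean()),1))
print(arm.sense()["wrist_force"])
```

```text
scene flask shift [0.08 0.02] meandiff 2.0
scene dish shift [ 0.08 -0.05] meandiff 2.0
scene cap1 shift [0.77 0.64] meandiff 3.0
scene cap2 shift [0.33 0.58] meandiff 3.0
scene cover shift [-0.21  0.53] meandiff 3.7
side flask shift [-0.03  0.49] meandiff 0.7
side dish shift [-0.1   0.52] meandiff 2.0
side cap1 shift [-0.06  0.63] meandiff 1.3
side cap2 shift [0.32 0.73] meandiff 4.9
side cover shift [-0.12  0.28] meandiff 3.1
[-0.9390313  -0.02448093  0.1249575 ]
```

```bash
python3 -c "
from cell import ticket; print(ticket.job_done())"
```

```text
the job is handed in; nothing more can be done
None
```

I did all three parts in order and handed the job in at about 33 s of the 66 s allowed. The system gave no verdict.

**What I did**
- I lifted the blue cover off and stood it on the bench clear of the base.
- The moves can't tilt the tool, so I let the clip shut on the plate's edge upright and shallow. It swung into line with the leaning plate by itself.
- I then gripped its pivot barrel from the ends and pushed it 12.6 mm further down along the plate.
- I put the cover back on the base, released it and drew the arm clear.

**Last checks**
- **Clip depth:** the pivot is about 12 mm above the edge, against the 8 to 16 asked. Single estimates ran from about 8 to 14 mm; one reading of a handle top came out a little lower still.
- **Clip position:** about 2 mm off the mark's middle by the picture, about 4 mm by the networks. One picture suggested it may be up to 3–4° out of square, which is near the limit of what I could measure.
- **Cover:** it touched down at the height expected for fully on, and its outline is within 2 pixels of the first picture. I checked this by numbers only, because the viewer's picture limit was used up by then.
- **Flask, dish and eyepiece caps:** all shifts against the first pictures were under 1 pixel, within the noise. The largest picture difference was around one eyepiece cap, where the clip now stands close by in the view.

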